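Put the spare drill battery on charge in the free bay

TASK

In the operating room, two drill batteries stand in the three-bay charger and a third one of the same kind stands on the table among other items. Put that spare battery upright into the charger bay that is free, so that it stands fully down in the bay, and let go. Leave the two batteries that are charging in their bays.

Things in the scene. Friction and masses are not known exactly. Their poses are not given: they have to be found in the camera images.
- spare_mid (a point): Centre of the spare battery: a loose grey plastic block with black ribs, 34 x 52 x 95 mm (x, y, z), about 0.28 kg, standing upright on the table, underside 47.5 mm below this point. Axes: x along the short 34 mm side (grip across it), y along the 52 mm side, z up; a half turn about z makes no difference. Grip its upper half: the lowest 22 mm go into the bay.
- charger: Fixed black charger, 130 x 340 x 100 mm (x, y, z); origin at the centre of its underside, z up, y along the row of bays. Three open wells (bays) in its top, centred at x = 0, y = -100, 0, +100 mm; each 49 mm (x) by 67 mm (y), 22 mm deep, floor 78 mm above the origin. A battery fits only with its 52 mm side along y; its centre is then 125.5 mm above the origin. The free bay differs each start.
- seated_a_mid (a point): Centre of one of the two batteries that are already in the charger (loose, standing in its bay), 34 x 52 x 95 mm (x, y, z), same kind and axes as the spare. Which bay it is in differs from start to start.
- seated_b_mid (a point): Centre of the other battery that is already in the charger, 34 x 52 x 95 mm (x, y, z), same kind and axes. Which bay it is in differs from start to start.
Not all that is in view belongs to the job. What is shaped like the part that bears spare_mid but blue or pink is not meant.

How it is judged (in metres and radians):
At the end, for the whole second after the job is handed in: The spare battery stands at rest in a bay of the charger: its centre within 12 mm of the bay's centre along each of the charger's x and y, its height within 10 mm of fully down, upright within 10 degrees; the other two batteries are within 25 mm of where they started (x of spare_mid in the frame of charger between -0.012 and 0.012 m and (y of spare_mid in the frame of charger between -0.112 and -0.088 m or y of spare_mid in the frame of charger between -0.012 and 0.012 m or y of spare_mid in the frame of charger between 0.088 and 0.112 m) and z of spare_mid in the frame of charger between 0.1155 and 0.1355 m and angle between spare_mid's own z axis and vertical below 0.17 rad and linear speed of spare below 0.02 m/s and distance of each of seated_a_mid, seated_b_mid from where it was at the start of the episode below 0.025 m); the robot touches nothing.
It fails at once if a battery that was already charging is taken out or knocked out of its place (moved more than 25 mm) (distance of any of seated_a_mid, seated_b_mid from where it was at the start of the episode above 0.025 m).
It also fails if it takes over 32 s, if anything falls off the work surface, if the arm or the gripper's body presses on something with over 40 N, if the wrist force passes 120 N, or if a joint passes its speed limit or range.

ROBOT

A 6-joint arm with a two-finger parallel gripper is mounted at the origin on the work surface. World frame = base frame: x ahead of the robot, y to its left, z up, the work surface at z = 0. Lengths are in mm, angles in rad, forces in N, time in s.
With the tool pointing down it reaches from about 350 to 975 mm from the base axis. Payload 7.1 kg.
Tool frame: the origin (TCP) lies at the very end of the fingers, on their centre line; the grasp point (between the pads) lies 19 mm behind it; z points along the fingers, y is the line along which they close (so a half turn about z gives the same grasp; the last joint's range is limited). The gripper opens to 88 mm and grips with 3 to 60 N. Pads are 20 mm wide; open, the fingers measure 115 mm over their backs; the gripper's body (75 mm by 178 mm) begins 61 mm behind the grasp point.
Start: joints at [1.199, 0.423, 1.63, -0, 1.089, -0.019], TCP at [215.922, 586.5, 222.675] pointing down, gripper open.
Joint ranges: [-3, 3], [-0.9, 2.11], [0.09, 2.58], [-1.31, 4.45], [0.11, 2.69], [-2.54, 2.54]. Speed limits (rad/s): [2.39, 2.39, 3.01, 3.14, 3.14, 3.14].

INTERFACE

Orientations are given as a rotation vector (axis times angle).
In Python, from workcell import sensors, imaging, close_job gives the robot as it stands. The module is installed in compiled form; this text tells all that it offers.
- The arm moves only by the tool servo_tool, never from a script. Its argument "steps" is a list of rows, each a list of 3 entries, a list of its own where there are three numbers: the shift along the world's x, y, z in m, then the turn, a rotation vector about the world's x, y, z in degrees, then the opening, from -1 (shut) to 1 (fully open). A call has exactly 8 rows; each row shifts and turns the commanded pose from where the row before left it; what a row does not reach is not made up. A row lasts 1/12 s, in which the tool goes at most 41.7 mm and 7.16 degrees, less where a joint would pass 70% of its speed; a pose out of reach is approached as far as the arm can. A call is refused whole if a number of a shift passes 0.0417 or a number of a turn 7.16, either way. A call with a gripper value outside its range is refused whole. The fingers move at their own pace and stop on an object; the grip force is fixed at half the most. Time passes only in rows, so rows that do not move let the fingers close, or fill a call up. It gives the time, the measured TCP pose, the force, the opening and the grip force at its end, in the units of the state.
- sensors.get_obs(): the state, without advancing time (a new reading comes with each control period).
- imaging.get_image(name): name is "scene" or "top"; returns a dict with "color" (420x560x3 uint8, blue, green, red), "range_z" (420x560 float32, mm along the optical axis (not along the pixel's ray), 0 where there is no reading), "vertical_fov" (degrees; the focal length in pixels is half the picture's height over the tangent of half this angle, whatever the lens; pixels are square), "cx", "cy" (the principal point, pixels), "rvec" (rotation vector, rad) and "tvec" (3), from world to camera coordinates, as OpenCV has them. Camera axes: x right, y down, z forward; pixel columns grow to the right and rows downward; lengths in mm; the calibration is good to about 2 mm. A picture is of the moment at which its call begins.
- close_job(): hands the job in; it is judged then, once.
The state is a dict: "t": time; "qpos": joint angles; "qvel": joint speeds; "joint_torque": joint torques, N m; "ee_pos": TCP position; "orientation": TCP orientation; "ft_force": force on the tool from outside, world axes, zero at the start; "moment": the same for the moment, N m; "width": finger opening in mm; "grasp_force": force on a finger pad.
Only numpy, scipy, OpenCV 4.12 (cv2) and the standard library are available. Lean on these libraries where they do the work, as an engineer would, in place of code of your own. Each camera call takes 0.05 s, during which the arm holds its last target. There are 200 camera calls.

## Working session

There is one attempt and no reset: what is moved stays moved. The work goes in short steps, Python scripts to look and compute and a tool call to move; the robot and the scene stay as the last step left them, time stands still between calls to the robot, and variables do not carry over. Pictures are saved under pics/ and viewed, at most 10 in all, crops included, and the job is handed in when it is done.

Besides the shell and the picture viewer there is one more tool, called after "Request:" as name(argument=value, ...), one argument or row to a line, values as JSON. servo_tool: Moves the arm, as the interface text tells. Its arguments: {"type":"object","properties":{"steps":{"type":"array"}},"required":["steps"]}

```bash
mkdir -p pics; cat > h.py <<'E'
import numpy as np, cv2
from workcell import sensors, imaging
def grab(n):
    d=imaging.get_image(n); np.save(f'{n}.npy',d,allow_pickle=True); return d
def load(n): return np.load(f'{n}.npy',allow_pickle=True).item()
def cloud(d):
    h,w=d['range_z'].shape; f=h/2/np.tan(np.radians(d['vertical_fov'])/2)
    v,u=np.mgrid[:h,:w]; z=d['range_z']
    c=np.stack([(u-d['cx'])/f*z,(v-d['cy'])/f*z,z],-1)
    R=cv2.Rodrigues(np.array(d['rvec'],float))[0]
    return (c-np.array(d['tvec']).ravel())@R
E
python3 - <<'E'
from h import *
for n in('top','scene'):
    d=grab(n); cv2.imwrite(f'pics/{n}0.png',d['color']); print(n,d['vertical_fov'],d['rvec'],d['tvec'],(d['range_z']==0).mean())
print(sensors.get_obs())
E
```

```text
top 54.1841074845452 [ 2.12066545 -2.14544751  0.15529064] [ 65.71618142 477.68913121 996.02063634] 0.0038775510204081634
scene 48.38193532982906 [ 1.74350295  1.93588272 -0.70714275] [  10.71546697 -313.48009637 1389.70730667] 0.003958333333333334
{'t': 0.1, 'qpos': array([ 1.19900180e+00,  4.23763243e-01,  1.63060457e+00,  6.70463245e-06,
        1.08859907e+00, -1.89888587e-02]), 'qvel': array([ 1.79291843e-03, -1.51465433e-03,  2.71703891e-04,  8.31216502e-04,
       -8.40135426e-05,  2.10970895e-04]), 'joint_torque': array([ 3.04451760e-04, -5.45617783e+01, -2.74324214e+01,  6.46419567e-02,
        1.88505248e-02, -3.84689247e-05]), 'ee_pos': array([215.74319073, 586.04970631, 221.9837056 ]), 'orientation': array([-5.51272978e-01, -3.09256934e+00,  2.11556907e-03]), 'ft_force': array([ 1.0373424 , -0.08149874,  0.01794168]), 'moment': array([-0.00422353, -0.03404278,  0.02651753]), 'grasp_force': 0.0, 'width': 87.53909890014374}
```

View pics/top0.png

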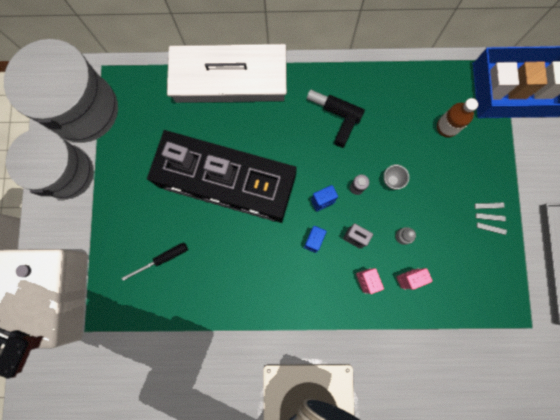

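View pics/scene0.png

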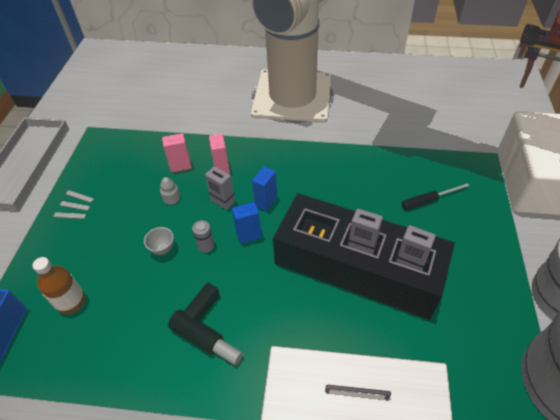

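Top view: the grey block at (359,236) fits the spare. The blue blocks at (325,198) and (316,238) and the pink ones at (371,281) and (416,279) are decoys; the can at (361,184) and the cap at (406,236) are other items. The free bay is at (263,183), with the seated batteries at (176,152) and (217,165). In the scene view the spare is at (220,187) and the free bay at (317,226). I'll confirm with a crop and measure.

```bash
python3 - <<'E'
from h import *
d=load('top'); P=cloud(d); s=load('scene'); S=cloud(s)
a=cv2.resize(d['color'][140:300,290:440],None,fx=3,fy=3,interpolation=cv2.INTER_CUBIC)
b=cv2.resize(s['color'][120:260,160:290],None,fx=3,fy=3,interpolation=cv2.INTER_CUBIC)
o=np.zeros((480,800,3),np.uint8); o[:480,:400]=a[:480,:400]; o[:420,405:795]=b; cv2.imwrite('pics/crop.png',o)
def rect(pts,nm):
    (c,wh,an)=cv2.minAreaRect(pts[:,:2].astype(np.float32)); print(nm,len(pts),np.round(c,1),np.round(wh,1),round(an,1),'z',np.round(np.median(pts[:,2]),1))
# tops of blocks per camera
for nm,Q in(('top',P),('scene',S)):
    z=Q[...,2]
    m=((z>85)&(z<103)&(Q[...,0]>200)&(Q[...,0]<800)&(abs(Q[...,1])<500)).astype(np.uint8)
    n,l=cv2.connectedComponents(m)
    for i in range(1,n):
        if (l==i).sum()>60: rect(Q[l==i],nm+' z85-103 px%s'%np.round(np.argwhere(l==i).mean(0)[::-1]))
    m=((z>160)&(z<185)&(Q[...,0]>200)&(Q[...,0]<800)&(Q[...,1]<450)&(Q[...,1]>-200)).astype(np.uint8)
    n,l=cv2.connectedComponents(m)
    for i in range(1,n):
        if (l==i).sum()>60: rect(Q[l==i],nm+' seated px%s'%np.round(np.argwhere(l==i).mean(0)[::-1]))
for c,r in((361,184),(396,177),(406,236),(325,198),(316,238),(359,236),(371,281),(263,183)): print((c,r),np.round(P[r,c]))
E
```

```text
top z85-103 px[458. 117.] 202 [ 708.4 -383.3] [58.2 49.1] 52.7 z 96.3
top z85-103 px[224. 175.] 5442 [570.4 202.7] [340.4 131.3] 73.1 z 99.7
top z85-103 px[325. 195.] 307 [512.6 -46.8] [33.9 51.4] 24.0 z 94.6
top z85-103 px[360. 235.] 327 [ 417.3 -126.4] [51.9 34.8] 59.8 z 94.4
top z85-103 px[316. 238.] 316 [410.7 -21.8] [33.8 52.5] 66.4 z 94.3
top z85-103 px[373. 281.] 342 [ 308.9 -151.1] [51.8 34.7] 18.4 z 94.2
top z85-103 px[419. 279.] 345 [ 313.  -258.8] [34.1 52.8] 20.9 z 94.1
top seated px[175. 152.] 368 [601.4 296.5] [52.  34.6] 70.0 z 172.5
top seated px[217. 165.] 369 [569.9 202.5] [52.8 34.6] 74.6 z 172.7
scene z85-103 px[174. 140.] 270 [ 315.6 -257.6] [36.8 52.1] 21.5 z 95.4
scene z85-103 px[217. 142.] 242 [ 311.3 -150.3] [52.9 33.6] 18.9 z 95.7
scene z85-103 px[218. 176.] 313 [ 419.5 -124.8] [52.9 35.1] 60.1 z 95.4
scene z85-103 px[264. 177.] 309 [412.5 -21.1] [34.5 53.3] 67.5 z 95.4
scene z85-103 px[364. 247.] 6895 [570.7 202.9] [341.3 133.7] 73.4 z 100.5
scene z85-103 px[246. 211.] 369 [514.7 -45.9] [36.8 52. ] 25.4 z 95.5
scene z85-103 px[ 57. 284.] 334 [ 722. -379.] [42.  59.3] 50.6 z 96.2
scene seated px[367. 220.] 505 [572.2 202.9] [51.9 35.8] 73.9 z 173.4
scene seated px[419. 238.] 547 [602.6 297.9] [51.8 36.1] 70.8 z 173.3
(361, 184) [ 543. -137.   73.]
(396, 177) [ 577. -242.    5.]
(406, 236) [ 415. -244.   59.]
(325, 198) [505. -46.  95.]
(316, 238) [410. -22.  93.]
(359, 236) [ 413. -123.   94.]
(371, 281) [ 308. -147.   94.]
(263, 183) [548. 104.  78.]
```

View pics/crop.png

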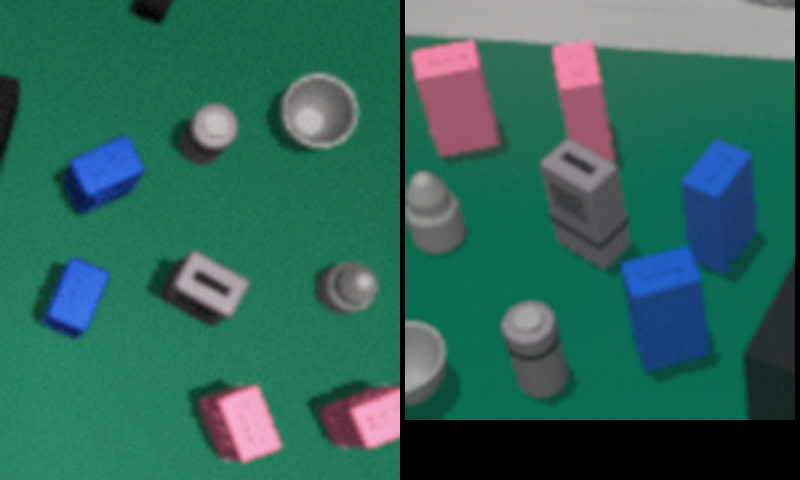

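The crop confirms it: the grey block with the black rib and slot is the spare, at about (418.5, -125.5) with its long side at 60°. The free bay is at about (542, 107) with the charger's y axis at 73.3°. Next I move over the spare, which needs about -99.8° of yaw.

Request:
servo_tool(
  steps=[
    [[0.0155,-0.028,0],[0,0,-4.2],1],
    [[0.0155,-0.028,0],[0,0,-4.2],1],
    [[0.0155,-0.028,0],[0,0,-4.2],1],
    [[0.0155,-0.028,0],[0,0,-4.2],1],
    [[0.0155,-0.028,0],[0,0,-4.2],1],
    [[0.0155,-0.028,0],[0,0,-4.2],1],
    [[0.0155,-0.028,0],[0,0,-4.2],1],
    [[0.0155,-0.028,0],[0,0,-4.2],1],
  ],
)

```text
t: 0.77
ee_pos: [340.2, 360.9, 222.5]
orientation: [-1.426, -2.799, 0.001]
ft_force: [1.0, -0.2, 0.4]
width: 87.7
grasp_force: 0.0
```

Request:
servo_tool(
  steps=[
    [[0.0155,-0.028,0],[0,0,-4.2],1],
    [[0.0155,-0.028,0],[0,0,-4.2],1],
    [[0.0155,-0.028,0],[0,0,-4.2],1],
    [[0.0155,-0.028,0],[0,0,-4.2],1],
    [[0.002,-0.031,0],[0,0,-4.2],1],
    [[0.002,-0.031,0],[0,0,-4.2],1],
    [[0.002,-0.031,0],[0,0,-4.2],1],
    [[0.002,-0.031,0],[0,0,-4.2],1],
  ],
)

```text
t: 1.43
ee_pos: [409.5, 125.0, 222.5]
orientation: [-2.174, -2.267, 0.001]
ft_force: [0.4, -0.6, -0.4]
width: 87.6
grasp_force: 0.0
```

Request:
servo_tool(
  steps=[
    [[0.002,-0.031,0],[0,0,-4.2],1],
    [[0.002,-0.031,0],[0,0,-4.2],1],
    [[0.002,-0.031,0],[0,0,-4.2],1],
    [[0.002,-0.031,0],[0,0,-4.2],1],
    [[0.001,-0.031,0],[0,0,-4.2],1],
    [[0,-0.031,0],[0,0,-4.2],1],
    [[0,-0.031,0],[0,0,-4.2],1],
    [[0,-0.031,0],[0,0,-4.2],1],
  ],
)

```text
t: 2.1
ee_pos: [418.4, -123.0, 222.6]
orientation: [-2.737, -1.541, 0.0]
ft_force: [-0.6, 0.2, -0.2]
width: 87.9
grasp_force: 0.0
```

```bash
cat >> h.py <<'E'
def st():
    o=sensors.get_obs(); R=cv2.Rodrigues(o['orientation'])[0]
    print('t',round(o['t'],2),'pos',np.round(o['ee_pos'],1),'yaw_y',round(float(np.degrees(np.arctan2(R[1,1],R[0,1]))),2),'zax',np.round(R[:,2],3),'w',round(o['width'],1),'gf',round(float(o['grasp_force']),1),'F',np.round(o['ft_force'],1))
E
python3 -c "from h import *; st()"
```

```text
t 2.1 pos [ 418.4 -123.   222.6] yaw_y -31.23 zax [-0.  0. -1.] w 87.9 gf 0.0 F [-0.6  0.2 -0.2]
```

Request:
servo_tool(
  steps=[
    [[0,-0.0025,-0.024],[0,0,1.2],1],
    [[0,0,-0.024],[0,0,0],1],
    [[0,0,-0.024],[0,0,0],1],
    [[0,0,-0.024],[0,0,0],1],
    [[0,0,-0.024],[0,0,0],1],
    [[0,0,-0.024],[0,0,0],1],
    [[0,0,-0.022],[0,0,0],1],
    [[0,0,0],[0,0,0],1],
  ],
)

```text
t: 2.77
ee_pos: [416.4, -123.2, 53.5]
orientation: [-2.714, -1.573, 0.007]
ft_force: [-0.9, 0.2, 0.1]
width: 87.9
grasp_force: 0.0
```

```bash
python3 - <<'E'
from h import *
st(); d=grab('scene'); cv2.imwrite('pics/pre.png',cv2.resize(d['color'][60:260,120:320],None,fx=2.5,fy=2.5))
E
```

```text
t 2.77 pos [ 416.4 -123.2   53.5] yaw_y -29.82 zax [-0.006  0.002 -1.   ] w 87.9 gf 0.0 F [-0.9  0.2  0.1]
```

View pics/pre.png

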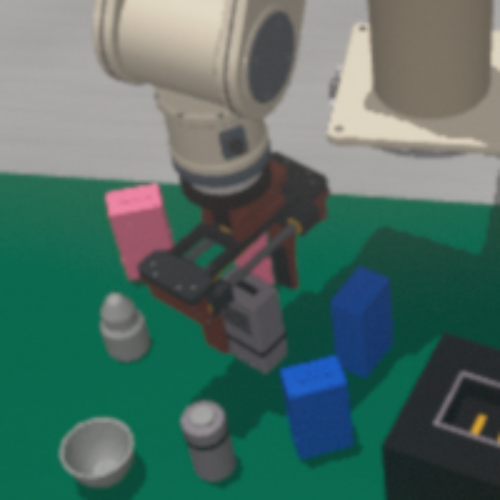

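The fingers straddle the grey battery, at (215,310) and (285,255) in the crop, and the neighbours are clear. Closing.

Request:
servo_tool(
  steps=[
    [[0.002,-0.002,0.001],[0,0,0],1],
    [[0,0,0],[0,0,0],-1],
    [[0,0,0],[0,0,0],-1],
    [[0,0,0],[0,0,0],-1],
    [[0,0,0],[0,0,0],-1],
    [[0,0,0],[0,0,0],-1],
    [[0,0,0],[0,0,0],-1],
    [[0,0,0],[0,0,0],-1],
  ],
)

```text
t: 3.48
ee_pos: [421.0, -126.0, 57.8]
orientation: [2.718, 1.575, 0.0]
ft_force: [0.7, -0.4, 0.1]
width: 44.8
grasp_force: 0.0
```

Request:
servo_tool(
  steps=[
    [[0,0,0],[0,0,0],-1],
    [[0,0,0],[0,0,0],-1],
    [[0,0,0],[0,0,0],-1],
    [[0,0,0],[0,0,0],-1],
    [[0,0,0],[0,0,0],-1],
    [[0,0,0],[0,0,0],-1],
    [[0,0,0],[0,0,0],-1],
    [[0,0,0],[0,0,0],-1],
  ],
)

```text
t: 4.15
ee_pos: [420.6, -125.9, 57.6]
orientation: [-2.718, -1.575, 0.001]
ft_force: [-2.3, 2.4, 4.5]
width: 33.7
grasp_force: 30.0
```

Gripped: width 33.7 mm, 30 N. Lifting, then carrying to the bay.

Request:
servo_tool(
  steps=[
    [[0,0,0.01],[0,0,0],-1],
    [[0,0,0.02],[0,0,0],-1],
    [[0,0,0.02],[0,0,0],-1],
    [[0,0,0.02],[0,0,0],-1],
    [[0,0,0.02],[0,0,0],-1],
    [[0,0,0.02],[0,0,0],-1],
    [[0,0,0.02],[0,0,0],-1],
    [[0,0,0.02],[0,0,0],-1],
  ],
)

```text
t: 4.82
ee_pos: [420.8, -126.1, 209.1]
orientation: [2.718, 1.575, 0.001]
ft_force: [0.5, 0.4, -3.9]
width: 34.1
grasp_force: 30.0
```

Request:
servo_tool(
  steps=[
    [[0.004,0.008,0],[0,0,1],-1],
    [[0.008,0.016,0],[0,0,1],-1],
    [[0.01,0.019,0],[0,0,1],-1],
    [[0.01,0.019,0],[0,0,1],-1],
    [[0.01,0.019,0],[0,0,1],-1],
    [[0.01,0.019,0],[0,0,1],-1],
    [[0.01,0.019,0],[0,0,1],-1],
    [[0.01,0.019,0],[0,0,1],-1],
  ],
)

```text
t: 5.48
ee_pos: [493.0, 13.5, 206.8]
orientation: [-2.6, -1.763, 0.001]
ft_force: [-0.1, -0.1, -3.1]
width: 33.9
grasp_force: 30.0
```

Request:
servo_tool(
  steps=[
    [[0.01,0.019,0],[0,0,1],-1],
    [[0.01,0.019,0],[0,0,1],-1],
    [[0.01,0.019,0],[0,0,1],-1],
    [[0.01,0.019,0],[0,0,1],-1],
    [[0.006,0.012,0],[0,0,1],-1],
    [[0.003,0.006,0],[0,0,0.3],-1],
    [[0,0,0],[0,0,0],-1],
    [[0,0,0],[0,0,0],-1],
  ],
)

```text
t: 6.15
ee_pos: [541.3, 105.8, 207.1]
orientation: [-2.517, -1.88, 0.002]
ft_force: [0.1, -0.0, -3.1]
width: 34.0
grasp_force: 30.0
```

```bash
python3 - <<'E'
from h import *
st(); d=grab('scene'); cv2.imwrite('pics/over.png',cv2.resize(d['color'][60:310,220:480],None,fx=2.2,fy=2.2))
E
```

```text
t 6.15 pos [541.3 105.8 207.1] yaw_y -16.49 zax [-0.001 -0.001 -1.   ] w 34.0 gf 30.0 F [ 0.1 -0.  -3.1]
```

View pics/over.png

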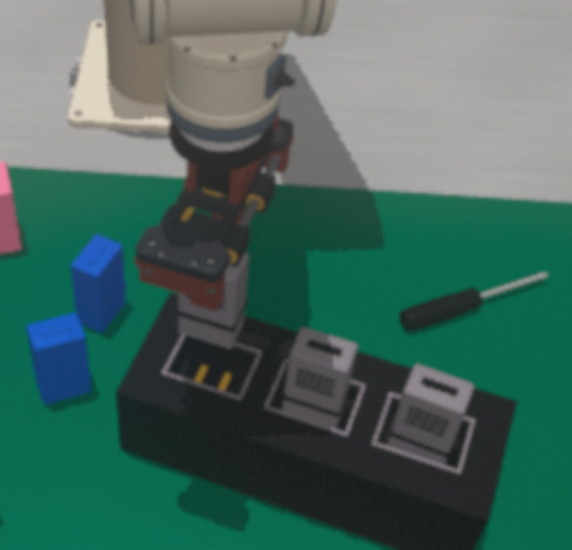

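The battery hangs upright over the free bay (crop ~(212,300) above the bay at (212,365)), with no contact. Next I lower it partway into the bay.

Request:
servo_tool(
  steps=[
    [[0,0.001,-0.012],[0,0,0],-1],
    [[0,0,-0.012],[0,0,0],-1],
    [[0,0,-0.012],[0,0,0],-1],
    [[0,0,-0.008],[0,0,0],-1],
    [[0,0,-0.006],[0,0,0],-1],
    [[0,0,-0.006],[0,0,0],-1],
    [[0,0,-0.005],[0,0,0],-1],
    [[0,0,0],[0,0,0],-1],
  ],
)

```text
t: 6.87
ee_pos: [541.4, 106.9, 145.6]
orientation: [-2.517, -1.879, 0.002]
ft_force: [-0.5, -0.3, -2.7]
width: 34.0
grasp_force: 30.0
```

```bash
python3 - <<'E'
from h import *
st(); d=grab('scene'); cv2.imwrite('pics/in.png',cv2.resize(d['color'][150:290,250:440],None,fx=3.5,fy=3.5,interpolation=cv2.INTER_CUBIC))
E
```

```text
t 6.87 pos [541.4 106.9 145.6] yaw_y -16.52 zax [-0.002 -0.    -1.   ] w 34.0 gf 30.0 F [-0.5 -0.3 -2.7]
```

View pics/in.png

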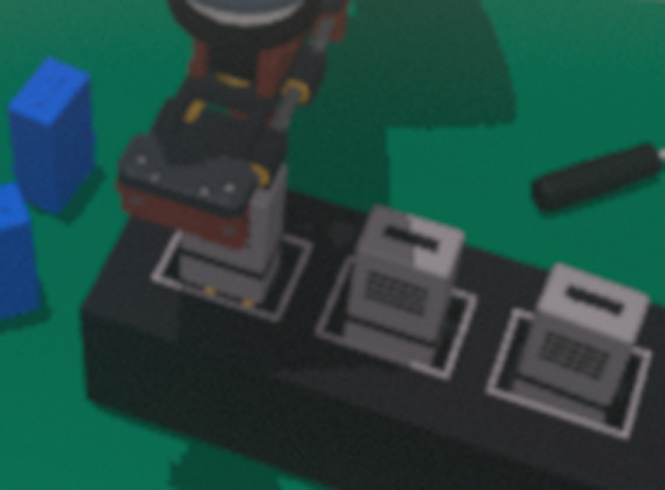

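The battery is about 10 mm into the bay, inside the frame at (230,275), with no contact force. Lowering it the rest of the way.

Request:
servo_tool(
  steps=[
    [[0,0,-0.003],[0,0,0],-1],
    [[0,0,-0.003],[0,0,0],-1],
    [[0,0,-0.002],[0,0,0],-1],
    [[0,0,-0.001],[0,0,0],-1],
    [[0,0,0],[0,0,0],-1],
    [[0,0,0],[0,0,0],-1],
    [[0,0,0],[0,0,0],-1],
    [[0,0,0],[0,0,0],-1],
  ],
)

```text
t: 7.58
ee_pos: [542.0, 107.0, 137.8]
orientation: [2.517, 1.879, 0.0]
ft_force: [-0.1, 0.3, -4.0]
width: 33.8
grasp_force: 30.0
```

Request:
servo_tool(
  steps=[
    [[0,0,-0.001],[0,0,0],-1],
    [[0,0,0],[0,0,0],-1],
    [[0,0,-0.001],[0,0,0],-1],
    [[0,0,0],[0,0,0],-1],
    [[0,0,0],[0,0,0],-1],
    [[0,0,0],[0,0,0],-1],
    [[0,0,0],[0,0,0],-1],
    [[0,0,0],[0,0,0],-1],
  ],
)

```text
t: 8.25
ee_pos: [541.9, 107.0, 135.6]
orientation: [-2.517, -1.879, 0.0]
ft_force: [-0.5, -0.1, -3.7]
width: 34.0
grasp_force: 30.0
```

Request:
servo_tool(
  steps=[
    [[0,0,-0.001],[0,0,0],-1],
    [[0,0,0],[0,0,0],-1],
    [[0,0,0],[0,0,0],0.2],
    [[0,0,0],[0,0,0],0.6],
    [[0,0,0],[0,0,0],1],
    [[0,0,0],[0,0,0],1],
    [[0,0,0],[0,0,0],1],
    [[0,0,0],[0,0,0],1],
  ],
)

```text
t: 8.92
ee_pos: [541.9, 107.0, 134.6]
orientation: [-2.517, -1.879, 0.0]
ft_force: [0.1, 0.7, 0.3]
width: 70.3
grasp_force: 0.0
```

Request:
servo_tool(
  steps=[
    [[0,0,0],[0,0,0],1],
    [[0,0,0],[0,0,0],1],
    [[0,0,0],[0,0,0],1],
    [[0,0,0],[0,0,0],1],
    [[0,0,0],[0,0,0],1],
    [[0,0,0],[0,0,0],1],
    [[0,0,0],[0,0,0],1],
    [[0,0,0],[0,0,0],1],
  ],
)

```text
t: 9.58
ee_pos: [541.9, 107.0, 134.7]
orientation: [-2.517, -1.879, 0.0]
ft_force: [0.1, -0.6, 0.2]
width: 88.1
grasp_force: 0.0
```

Released. I'll lift, then back off so the view is clear.

Request:
servo_tool(
  steps=[
    [[0,0,0.01],[0,0,0],1],
    [[0,0,0.02],[0,0,0],1],
    [[0,0,0.02],[0,0,0],1],
    [[0,0,0.02],[0,0,0],1],
    [[0,0,0.02],[0,0,0],1],
    [[0,0,0.02],[0,0,0],1],
    [[0,0,0.02],[0,0,0],1],
    [[0,0,0.01],[0,0,0],1],
  ],
)

```text
t: 10.25
ee_pos: [542.9, 107.2, 278.0]
orientation: [2.516, 1.878, 0.006]
ft_force: [1.0, -1.0, -0.7]
width: 87.7
grasp_force: 0.0
```

Request:
servo_tool(
  steps=[
    [[-0.01,-0.025,0],[0,0,0],1],
    [[-0.01,-0.025,0],[0,0,0],1],
    [[-0.01,-0.025,0],[0,0,0],1],
    [[-0.01,-0.025,0],[0,0,0],1],
    [[-0.01,-0.025,0],[0,0,0],1],
    [[-0.01,-0.025,0],[0,0,0],1],
    [[-0.01,-0.025,0],[0,0,0],1],
    [[0,0,0],[0,0,0],1],
  ],
)

```text
t: 10.92
ee_pos: [470.2, -70.9, 274.7]
orientation: [2.52, 1.876, -0.002]
ft_force: [0.2, 0.4, 0.1]
width: 87.9
grasp_force: 0.0
```

```bash
python3 - <<'E'
from h import *
st(); s=grab('scene'); cv2.imwrite('pics/end.png',s['color'])
Q=cloud(s); z=Q[...,2]
m=((z>160)&(z<185)&(Q[...,0]>450)&(Q[...,0]<700)&(Q[...,1]<450)&(Q[...,1]>50)).astype(np.uint8)
n,l=cv2.connectedComponents(m)
for i in range(1,n):
    if (l==i).sum()>60:
        p=Q[l==i]; print(cv2.minAreaRect(p[:,:2].astype(np.float32)),np.median(p[:,2]))
E
```

```text
t 10.92 pos [470.2 -70.9 274.7] yaw_y -16.66 zax [-0.001 -0.001 -1.   ] w 87.9 gf 0.0 F [0.2 0.4 0.1]
((541.9558715820312, 105.47691345214844), (52.349849700927734, 34.79777145385742), 74.06999969482422) 173.32752471496497
((571.4700927734375, 203.2275848388672), (52.14286422729492, 36.237548828125), 74.24554443359375) 173.2638991696586
((603.5574340820312, 297.7616882324219), (51.770843505859375, 36.02082443237305), 69.0770263671875) 173.24824008650134
```

View pics/end.png

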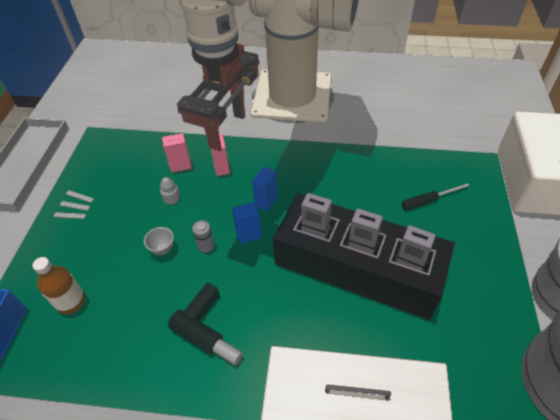

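The spare stands in its bay at (316,215), its top level with the others at 173.3 mm and its centre within about 2 mm of the bay's. The seated batteries have not moved and the gripper is clear. Handing in.

```bash
python3 -c "from workcell import close_job; print(close_job())"
```

```text
the job is handed in; nothing more can be done
None
```

The spare battery stands fully down in the free charger bay, about 2 mm off the bay's centre, and has been let go; the two charging batteries did not move, and I handed the job in at about 11 s (no verdict came back).

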